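# Key and seat the tuner's crank dial

### The arm

A 7-joint arm with a two-finger parallel gripper is mounted at the origin on the work surface. World frame = base frame: x ahead of the robot, y to its left, z up, the work surface at z = 0. Lengths are in m, angles in degrees, forces in N, time in s.
With the tool pointing down it reaches from about 0.4 to 0.85 m from the base axis. Payload 4.4 kg.
Tool frame: the origin (TCP) lies midway between the tips of the shut fingers; the grasp point (between the pads) lies 19 mm behind it; z points along the fingers, y is the direction in which the jaws open and shut (so a half turn about z gives the same grasp; the last joint's range is limited). The gripper opens to 94 mm and grips with 3 to 60 N. Pads are 16 mm wide; open, the fingers measure 119 mm over their backs; the gripper's body (75 mm by 177 mm) begins 78 mm behind the grasp point.
Start: joints at [69.339, 36.005, 2.206, 86.941, -1.547, 57.084, -1.146], TCP at [0.189, -0.622, 0.205] pointing down, gripper open.
Joint ranges: [-175.42, 175.42], [-21.48, 121.26], [-71.46, 75.88], [10.55, 141.38], [-63.04, 243.04], [13.31, 113.54], [-168.57, 168.57]. Speed limits (degrees/s): [147.25, 147.25, 180, 180, 180, 180, 180].

### API

Orientations are given as a 3x3 rotation matrix whose columns are the frame's x, y, z axes.
In Python, from bench import arm gives the robot as it stands.
- The arm moves only by the tool step_arm, never from a script. Its argument "targets" is one flat list of numbers, 7 for each row, row after row: the opening, from -1 (shut) to 1 (fully open), then the shift along the tool's x, y, z scaled (see below), then the turn, a rotation vector about the tool's x, y, z scaled (see below). In form: [fingers, dx, dy, dz, wx, wy, wz, fingers, dx, dy, dz, wx, wy, wz, ...]. A call has 1 to 5 rows; each row is the pose to reach, as a shift and turn from the pose commanded when the call began, along the tool's axes at that moment, turning the shorter way round; what a row does not reach only later rows make up. The controller multiplies each number of a shift by 0.8 m and each number of a turn by pi rad. A row lasts 1/8 s, in which the tool goes at most 62.5 mm and 10.7 degrees, less where a joint would pass 70% of its speed; a pose out of reach is approached as far as the arm can. A call with a number of a shift or a turn outside -1 to 1 is refused whole. A call with a gripper value outside its range is refused whole. The fingers move at their own pace and stop on an object; "squeeze" is the grip in N (left out, the last holds). Time passes only in rows, so rows that repeat a pose let the fingers close. It gives the time, the measured TCP pose, the force and the opening at its end, in the units of the state.
- arm.observe(): the state, without advancing time (a new reading comes with each control period).
- arm.capture(name): name is "scene" or "side" or "wrist"; returns the picture (384x512x3 uint8, red, green, blue); there is no depth.
- arm.calibration(name): a dict with "intrinsics" (3x3 intrinsics, pixels), "extrinsics" (4x4, takes a point from world to camera coordinates); the wrist camera has in their place "tool_from_camera" (4x4, takes a point from camera to tool coordinates, whose origin is the TCP and whose axes are the flange's). Camera axes: x right, y down, z forward; pixel columns grow to the right and rows downward; lengths in m; the calibration is good to about 2 mm. The wrist camera is an equidistant fisheye: a pixel r from the principal point sees the ray r / f radians off the axis. A picture is of the moment at which its call begins: read the wrist's pose just before it. calibration takes no time and is no camera call.
- arm.hand_in(): hands the job in, once; it reports no verdict.
Trained networks look in the newest picture that a camera, given by its name, has taken for a name from the list of things; names that differ only in an ending like _2 or _b are one class to them, and where a whole thing is asked for, a point or a joint stands for the part that bears it (a point fixed in the world has none). Each returns a list of dicts, best first, with "p" (0 to 1); they miss things now and then, are a little off and sometimes report something else, mostly with a low value. They report only what shows in the picture. A call takes as long as a camera call. They do not tell look-alikes from the thing itself.
- arm.cut_out(camera, query): "pixels" (384x512 bool, what is visible of it) and "extent" ([left, top, right, bottom] in pixels, round what is visible of it).
The state is a dict: "t": time; "joint_positions": joint angles; "qd": joint speeds; "tau": joint torques, N m; "eef_pos": TCP position; "tcp_rot": TCP orientation; "ft_force": force on the tool from outside, world axes, zero at the start; "wrist_torque": the same for the moment, N m; "grip_width": finger opening in m.
Only numpy, scipy, OpenCV 4.12 (cv2) and the standard library are available. Lean on these libraries where they do the work, as an engineer would, in place of code of your own. Each camera call takes 0.05 s, during which the arm holds its last target. There are 200 camera calls.

### The job

The black crank dial of the antenna tuner sits loose on its shaft, out of line. Turn it by fingertip, pushing on its crank peg which is there for that, until the notch in its rim is over the steel locating pin on the panel, then press down on its hub until it is fully seated with the pin in the notch. Never lift the dial, leave the other things on and around the tuner where they are, and finish clear of everything.

Things in the scene. Friction and masses are not known exactly. Their poses are not given: they have to be found in the camera images.
- tuner: antenna tuner: grey metal box fixed to the bench, lying on its back, aluminium panel facing up. 200 mm along its x, 300 mm along its y, panel 55 mm above the bench. Origin at the centre of its underside, z up. On the panel at y = -105 mm are two fixed knobs 14 mm high and a flat meter.
- shaft (a point): foot of the dial's upright shaft, on its axis, level with the panel, at the tuner's x = 0, y = +60 mm. The shaft is 12 mm across and 30 mm tall, hidden inside the dial.
- dial: loose black crank dial over the shaft: skirt 90 mm across, 8 mm thick, with a central hub 28 mm across; about 0.13 kg. Origin on its axis at the skirt's underside, z up; +x points to the notch, -x to the crank peg. At the start its underside is 12 mm above the panel, 1 mm over the pin. It turns freely both ways, no stops. Seated, its underside is 5 mm above the panel.
- collar (a joint): brass friction collar on the shaft, under the dial, carrying it: 0 = up (start), 0.007 m = fully down, at its stop. Pressing the hub with about 5 N (slowly) moves it down and it stays where it is left. With the notch out of line the dial stops on the pin after about 1 mm.
- notch (a point): middle of the notch, at the level of the skirt's underside, 42 mm from the dial's axis: an open slot 12 mm wide cut through the skirt's rim, 13 mm deep radially
- peg (a point): top of the crank peg: upright steel peg 10 mm across, standing 17 mm above the skirt's top face, 35 mm from the dial's axis, opposite the notch
- hub_top (a point): centre of the flat top of the dial's hub, 30.6 mm above the skirt's underside: the place to press
- pin_tip (a point): point on top of the locating pin, 42 mm from the shaft's axis: a square steel bar lying radially on the panel, on the tuner's +x side of the shaft, 8 mm wide, 11 mm high, from 33 to 61 mm from the axis; its outer part shows beyond the dial's rim. The notch has 2 mm of room on each side of it.
- handmic: bystander, loose: grey hand microphone standing on end, 45 x 60 x 75 mm high, no lead. Origin at its underside
- barrel: bystander, loose: small steel barrel adapter standing on the tuner's panel, 20 mm across, 40 mm high. Origin at its underside
- mug: bystander, loose: white mug, 80 mm across, 95 mm high. Origin at its underside
- driver: bystander, loose: screwdriver lying on the bench, 160 mm long. Origin at its underside (lying along its x)
- fusetin: bystander, loose: flat steel tin, 60 x 90 x 28 mm high. Origin at its underside
- torch: bystander, loose: dark metal torch standing on end, 36 mm across, 130 mm high. Origin at its underside
- spareknob: bystander, loose: small black spare knob lying on the tuner's panel, 26 mm across, 18 mm high. Origin at its underside
Mind the look-alikes: they are no part of the job. What is meant by the dial is not green or turquoise, and is the smaller of those in its own colour.

How it is judged:
By the outcome, as a careful person would: the job done as asked, in the order asked, and still so for the second after the job is handed in, with the robot touching nothing.
It also fails if it takes over 64 s, if anything falls off the work surface, if the arm or the gripper's body presses on something with over 40 N, if the wrist force passes 120 N, or if a joint passes its speed limit or range.

## Working session

There is one attempt and no reset: what is moved stays moved. The work goes in short steps, Python scripts to look and compute and a tool call to move; the robot and the scene stay as the last step left them, time stands still between calls to the robot, and variables do not carry over. Pictures are saved under pics/ and viewed, about 8 in all and at most 12, crops included, and the job is handed in when it is done.

Besides the shell and the picture viewer there is one more tool, called in YAML: its name, and indented under it one key for each argument. step_arm: Moves the arm, as the interface text tells. Shifts and turns lie within -1 to 1; 1 stands for 0.8 m of shift or pi rad of turn. Its arguments: {"type":"object","properties":{"targets":{"type":"array","items":{"type":"number"}},"squeeze":{"type":"number"}},"required":["targets"]}

```bash
ls; mkdir -p pics
python3 - <<'E'
from bench import arm
import cv2,numpy as np
o=arm.observe();print(o['t'],o['eef_pos'],o['tcp_rot'],o['ft_force'],o['grip_width'])
a=arm.capture("scene");b=arm.capture("side")
cv2.imwrite('pics/a.png',cv2.resize(a[:,:,::-1],(800,600),interpolation=cv2.INTER_CUBIC));cv2.imwrite('pics/b.png',cv2.resize(b[:,:,::-1],(800,600),interpolation=cv2.INTER_CUBIC))
for c in("scene","side"):
  k=arm.calibration(c);print(c,np.round(k['intrinsics'],1).tolist(),np.round(k['extrinsics'],4).tolist())
  for q in("dial","tuner","peg","notch","hub_top","pin_tip"):
    print(q,[(round(d['p'],2),d['extent']) for d in arm.cut_out(c,q)][:4])
k=arm.calibration("wrist");print(k)
E
```

```text
pics
0.0 [ 0.18870382 -0.62132959  0.20459716] [[ 9.56863217e-01  2.90538260e-01 -5.51739986e-04]
 [ 2.90538783e-01 -9.56861632e-01  1.74134844e-03]
 [-2.20104797e-05 -1.82653413e-03 -9.99998332e-01]] [-0.23486084  0.42366734 -0.70853201] 0.09391127221616574
scene [[451.1, 0.0, 255.8], [0.0, 451.1, 193.2], [0.0, 0.0, 1.0]] [[-0.8606, 0.509, 0.0173, 0.4238], [0.3377, 0.5957, -0.7288, -0.1338], [-0.3813, -0.6213, -0.6845, 1.623], [0.0, 0.0, 0.0, 1.0]]
dial [(0.87, [182.3, 236.6, 213.7, 265.2]), (0.84, [220.5, 259.3, 270.0, 298.6]), (0.81, [237.5, 184.7, 265.8, 204.9]), (0.74, [263.0, 232.7, 297.7, 262.5])]
tuner [(0.71, [184.8, 154.6, 297.4, 243.0])]
peg [(0.86, [239.8, 185.7, 267.5, 206.7]), (0.77, [221.6, 258.8, 268.5, 299.2]), (0.75, [184.2, 235.8, 214.7, 261.5]), (0.58, [254.6, 136.9, 290.0, 164.5])]
notch [(0.94, [220.1, 257.1, 269.1, 296.1]), (0.8, [239.7, 185.1, 267.3, 204.7]), (0.68, [256.8, 136.9, 295.8, 163.1]), (0.57, [185.6, 238.8, 216.1, 263.3])]
hub_top [(0.97, [256.0, 139.6, 290.4, 161.8]), (0.94, [182.2, 237.5, 215.2, 263.8]), (0.89, [220.8, 256.1, 268.2, 299.3]), (0.73
[... 795 characters left out ...]
hub_top [(0.8, [305.4, 158.7, 340.4, 186.1]), (0.73, [179.0, 218.4, 215.5, 249.2]), (0.66, [242.6, 177.3, 269.9, 196.0])]
pin_tip [(0.21, [256.0, 218.2, 270.4, 246.9])]
{'intrinsics': array([[297.31863964,   0.        , 254.44528509],
       [  0.        , 297.31863964, 191.17708559],
       [  0.        ,   0.        ,   1.        ]]), 'tool_from_camera': array([[ 6.54922667e-06, -9.64623980e-01, -2.63629619e-01,
         7.77567471e-02],
       [ 9.99999218e-01, -3.23452947e-04,  1.20836077e-03,
         5.16755668e-04],
       [-1.25088555e-03, -2.63629421e-01,  9.64623224e-01,
        -1.79850095e-01],
       [ 0.00000000e+00,  0.00000000e+00,  0.00000000e+00,
         1.00000000e+00]])}
```

View pics/a.png

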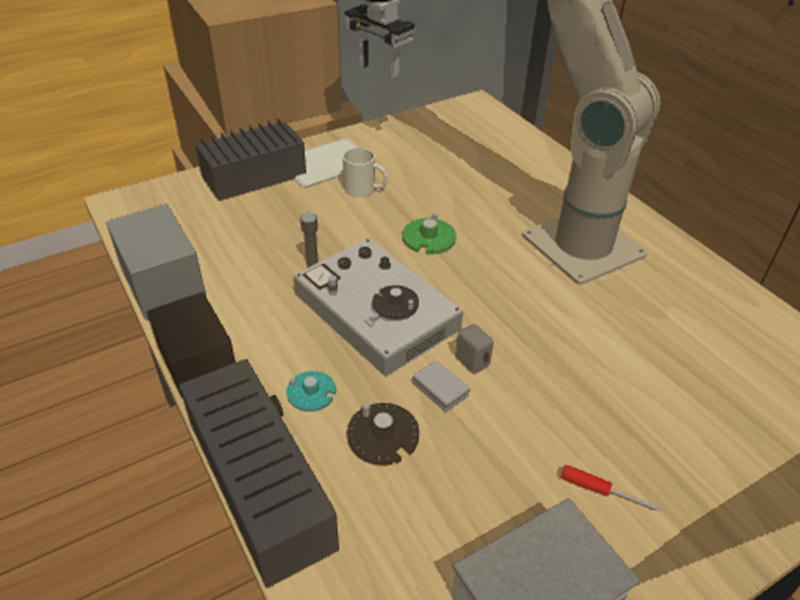

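View pics/b.png

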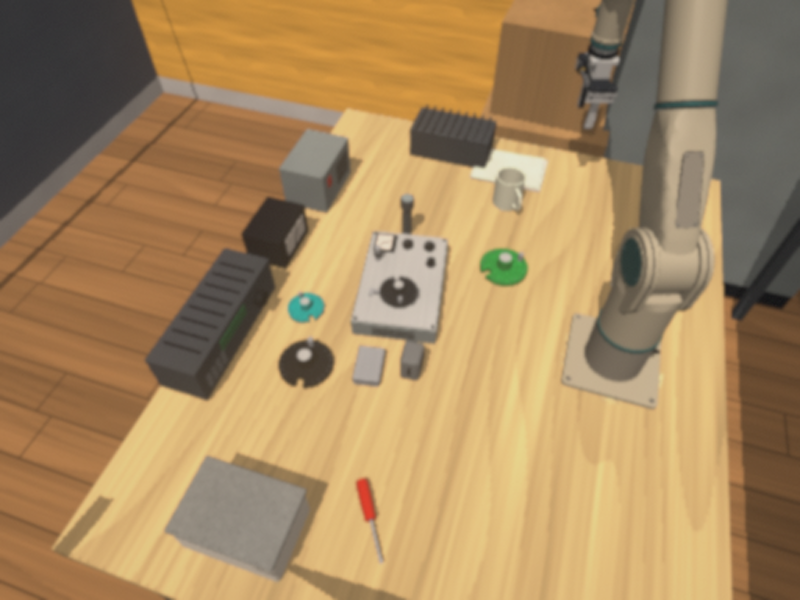

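The smaller black dial on the tuner, at about (396,300) in the scene view, fits the description. The look-alikes are the larger black one on the bench (383,432), the green one (428,234) and the turquoise one (311,390). In the side view the dial is at (399,291). Next I'll localise it.

```bash
cat > h.py <<'E'
import numpy as np,cv2
from bench import arm
def ray(c,uv):
    k=arm.calibration(c);K=k['intrinsics'];E=k['extrinsics'];R=E[:3,:3];t=E[:3,3]
    d=R.T@np.linalg.solve(K,[uv[0],uv[1],1.]);return -R.T@t,d
def atz(o,d,z): return o+d*(z-o[2])/d[2]
def wpose():
    o=arm.observe();T=np.eye(4);T[:3,:3]=o['tcp_rot'];T[:3,3]=o['eef_pos'];return T
def wray(T,uv):
    k=arm.calibration('wrist');K=k['intrinsics'];W=T@k['tool_from_camera']
    v=(np.array(uv,float)-K[:2,2])/K[0,0];r=np.hypot(*v)+1e-12
    d=np.r_[np.sin(r)*v/r,np.cos(r)];return W[:3,3],W[:3,:3]@d
def wproj(T,p):
    k=arm.calibration('wrist');K=k['intrinsics'];W=T@k['tool_from_camera']
    q=W[:3,:3].T@(np.asarray(p)-W[:3,3]);th=np.arctan2(np.hypot(q[0],q[1]),q[2])
    return K[:2,2]+K[0,0]*th*q[:2]/np.hypot(q[0],q[1])
def tri(rays):
    A=sum(np.eye(3)-np.outer(d,d)/(d@d) for o,d in rays);b=sum((np.eye(3)-np.outer(d,d)/(d@d))@o for o,d in rays)
    return np.linalg.solve(A,b)
E
python3 - <<'E'
from h import *
for n,P in (("scene",[(295,280),(368,241),(462,312),(387,360),(396,293)]),("side",[(374,234),(447,239),(436,331),(354,327),(399,283)])):
  for p in P:
    z=.055 if p!=P[-1] else .097
    print(n,p,np.round(atz(*ray(n,np.array(p)*.64),z),4))
print('hub',tri([ray('scene',np.array([396,293])*.64),ray('side',np.array([399,283])*.64)]))
E
```

```text
scene (295, 280) [ 0.6509 -0.1516  0.055 ]
scene (368, 241) [ 0.4606 -0.1907  0.055 ]
scene (462, 312) [0.4081 0.0937 0.055 ]
scene (387, 360) [0.5973 0.1302 0.055 ]
scene (396, 293) [0.5159 0.0225 0.097 ]
side (374, 234) [ 0.6362 -0.1592  0.055 ]
side (447, 239) [ 0.4504 -0.2012  0.055 ]
side (436, 331) [0.3978 0.0886 0.055 ]
side (354, 327) [0.5789 0.1364 0.055 ]
side (399, 283) [0.5112 0.0129 0.097 ]
hub [0.51175747 0.01243299 0.09111203]
```

step_arm:
  targets: [-1,0.5,-0.66,-0.08,0,0,0,-1,0.5,-0.66,-0.08,0,0,0,-1,0.5,-0.66,-0.08,0,0,0,-1,0.5,-0.66,-0.08,0,0,0,-1,0.5,-0.66,-0.08,0,0,0]

```text
t: 1.32
eef_pos: [0.2973, -0.3284, 0.236]
tcp_rot: [[0.957, 0.29, 0.001], [0.29, -0.957, -0.001], [0.001, 0.001, -1.0]]
ft_force: [1.5, 0.5, 0.7]
grip_width: 0.0472
```

step_arm:
  targets: [-1,0.27,-0.35,-0.043,0,0,0,-1,0.27,-0.35,-0.043,0,0,0,-1,0.27,-0.35,-0.043,0,0,0,-1,0.27,-0.35,-0.043,0,0,0,-1,0.27,-0.35,-0.043,0,0,0]

```text
t: 1.95
eef_pos: [0.4075, -0.0375, 0.2665]
tcp_rot: [[0.957, 0.29, 0.002], [0.29, -0.957, -0.0], [0.001, 0.001, -1.0]]
ft_force: [0.9, -0.3, -0.9]
grip_width: 0.0006
```

Run:
```python
from h import *
T=wpose();np.save('T1.npy',T);a=arm.capture('wrist');np.save('w1.npy',a)
print(T[:3,3])
for q in("dial","peg","hub_top","notch","pin_tip","barrel","spareknob"):
    print(q,[(round(d['p'],2),d['extent']) for d in arm.cut_out('wrist',q)][:3])
c=wproj(T,(.513,.02,.08)).astype(int);print(c)
x0,y0=max(c[0]-80,0),max(c[1]-60,0);print(x0,y0)
cv2.imwrite('pics/w1.png',cv2.resize(a[y0:y0+120,x0:x0+160,::-1],(800,600),interpolation=cv2.INTER_CUBIC))
```

```text
[ 0.40749073 -0.03749691  0.26648944]
dial [(0.77, [290.2, 220.2, 361.8, 282.1]), (0.59, [113.5, 0.0, 153.4, 5.5]), (0.56, [202.0, 46.6, 269.6, 118.7])]
peg [(0.6, [290.7, 218.3, 361.9, 282.7]), (0.59, [202.0, 47.8, 271.4, 117.4]), (0.44, [115.1, 0.0, 149.7, 5.6])]
hub_top [(0.79, [290.5, 218.9, 361.2, 279.3]), (0.6, [200.0, 47.3, 271.4, 118.6]), (0.46, [117.3, 0.9, 149.2, 8.7])]
notch [(0.88, [289.7, 219.5, 363.1, 281.1]), (0.81, [200.6, 45.4, 274.0, 117.9]), (0.74, [115.3, 2.5, 153.4, 8.7])]
pin_tip [(0.9, [162.3, 9.1, 395.5, 176.2])]
barrel [(0.54, [320.2, 34.0, 343.3, 51.7])]
spareknob [(0.63, [305.2, 131.7, 327.4, 155.8])]
[233  79]
153 19
```

View pics/w1.png

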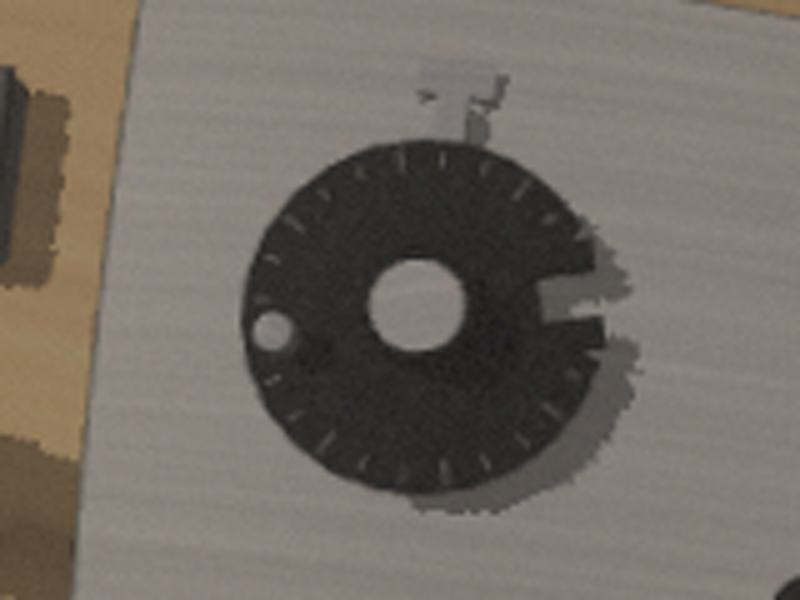

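Run:
```python
from h import *
T=np.load('T1.npy')
P={}
for n,uv,z in(("hub",(417,305),.0976),("peg",(273,331),.092),("notch",(572,297),.067),("notchin",(541,300),.075),("pin",(453,110),.066),("skirtC",(424,316),.075)):
    P[n]=atz(*wray(T,(uv[0]/5+153,uv[1]/5+19)),z);print(n,np.round(P[n],4))
h=P['hub']
for n in P:
    d=P[n]-h;print(n,round(np.hypot(*d[:2]),4),round(np.degrees(np.arctan2(d[1],d[0])),1))
print(tri([wray(T,(417/5+153,305/5+19)),ray('scene',np.array([396,293])*.64)]))
```

```text
hub [0.5125 0.015  0.0976]
peg [0.4979 0.0466 0.092 ]
notch [ 0.5283 -0.019   0.067 ]
notchin [ 0.5244 -0.0119  0.075 ]
pin [0.5671 0.024  0.066 ]
skirtC [0.5123 0.0145 0.075 ]
hub 0.0 0.0
peg 0.0348 114.8
notch 0.0375 -64.9
notchin 0.0294 -66.1
pin 0.0554 9.4
skirtC 0.0005 -111.8
[0.51259579 0.01591401 0.09033028]
```

```bash
cat >> h.py <<'E'
AX=np.array([.5124,.0148])
def pose(phi,r,back,z):
    p=np.radians(phi);e=np.array([np.cos(p),np.sin(p)]);t=np.array([-e[1],e[0]])
    return np.r_[AX+r*e-back*t,z], phi-90   # tool x = -t
def rel(T,pos,yaw):
    from scipy.spatial.transform import Rotation as R
    y=np.radians(yaw);X=np.array([np.cos(y),np.sin(y),0]);G=np.c_[X,[X[1],-X[0],0],[0,0,-1]]
    s=T[:3,:3].T@(pos-T[:3,3])/.8;w=R.from_matrix(T[:3,:3].T@G).as_rotvec()/np.pi
    return np.round(np.r_[s,w],4).tolist()
E
python3 - <<'E'
from h import *
print(np.round(arm.observe()['joint_positions'],1))
print(rel(wpose(),*pose(114.8,.036,.025,.14)))
E
```

```text
[  9.9  11.8  -9.7 117.6   2.6  50.8 -74.6]
[0.1719, -0.0775, 0.1569, 0.0001, 0.0002, -0.045]
```

step_arm:
  targets: [-1,0.172,-0.0775,0.157,0,0,-0.045,-1,0.172,-0.0775,0.157,0,0,-0.045,-1,0.172,-0.0775,0.157,0,0,-0.045,-1,0.172,-0.0775,0.157,0,0,-0.045,-1,0.172,-0.0775,0.157,0,0,-0.045]

```text
t: 2.98
eef_pos: [0.5198, 0.0586, 0.1398]
tcp_rot: [[0.907, 0.421, -0.002], [0.421, -0.907, -0.001], [-0.002, 0.0, -1.0]]
ft_force: [0.5, -0.6, -0.3]
grip_width: 0.0009
```

Run:
```python
from h import *
T=wpose();np.save('T2.npy',T);a=arm.capture('wrist');np.save('w2.npy',a)
print(np.round(T,4),np.round(arm.observe()['joint_positions'],1))
print(wproj(T,(.5124,.0148,.0976)),wproj(T,(.4979,.0466,.092)))
cv2.imwrite('pics/w2.png',cv2.resize(a[:,:,::-1],(800,600),interpolation=cv2.INTER_CUBIC))
```

```text
[[ 9.070e-01  4.211e-01 -1.800e-03  5.198e-01]
 [ 4.211e-01 -9.070e-01 -9.000e-04  5.860e-02]
 [-2.100e-03  1.000e-04 -1.000e+00  1.398e-01]
 [ 0.000e+00  0.000e+00  0.000e+00  1.000e+00]] [ -2.2  31.1 -10.7 110.8   8.8  39.  -83.4]
[297.66082558 240.31317804] [255.28465373 237.60994549]
```

View pics/w2.png

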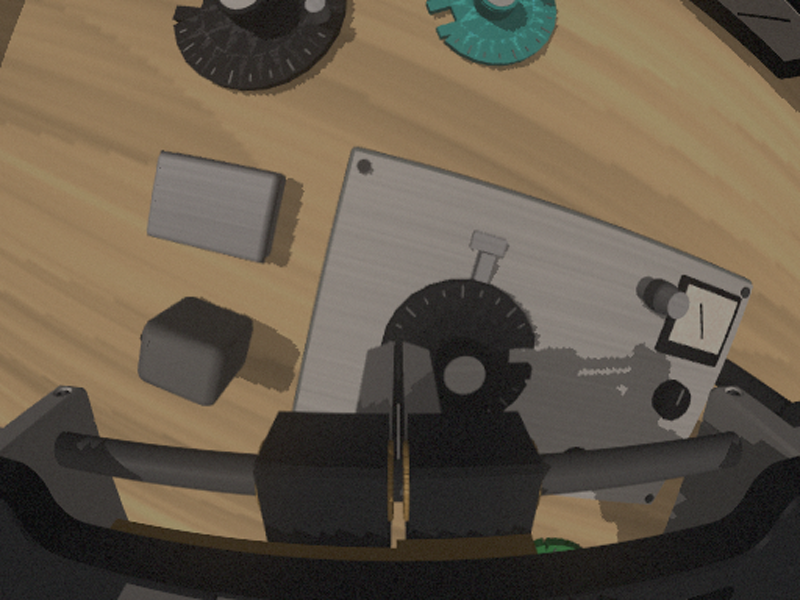

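Hub top at (464,375) in this view matches the prediction to within a pixel, so the axis and heights hold up. The pin bar at (485,260) and the notch at (522,370) are clear. I'll lower the shut fingers behind the peg.

step_arm:
  targets: [-1,0,0,0.04,0,0,0,-1,0,0,0.071,0,0,0,-1,0,0,0.071,0,0,0,-1,0,0,0.071,0,0,0]

```text
t: 3.52
eef_pos: [0.5212, 0.0592, 0.0851]
tcp_rot: [[0.907, 0.421, 0.002], [0.421, -0.907, -0.0], [0.002, 0.001, -1.0]]
ft_force: [-0.0, 0.2, -0.2]
grip_width: 0.0006
```

```bash
cat >> h.py <<'E'
def push(phi,z=.083,s=.003,back=.013):
    lag=25*np.clip((phi-115)/75,0,1);p=np.radians(phi);yaw=phi-90-lag;y=np.radians(yaw)
    n=-np.array([np.cos(y),np.sin(y)]);f=np.array([n[1],-n[0]])
    return np.r_[AX+.035*np.array([np.cos(p),np.sin(p)])-back*n+s*f,z],yaw
E
python3 - <<'E'
from h import *
o=arm.observe();print(o['eef_pos'],o['ft_force'])
T=wpose()
for p in(114.8,122,130,137,144,151,158,165,172,178,182):print(p,rel(T,*push(p)))
E
```

```text
[0.52123424 0.05923032 0.08510997] [-0.01961045  0.22308895 -0.15935565]
114.8 [-0.0171, -0.0018, 0.0026, 0.0003, -0.0007, 0.0006]
122 [-0.0229, -0.0028, 0.0026, 0.0004, -0.0007, -0.0264]
130 [-0.0295, -0.0031, 0.0026, 0.0004, -0.0007, -0.056]
137 [-0.0351, -0.0026, 0.0026, 0.0004, -0.0007, -0.082]
144 [-0.0406, -0.0015, 0.0025, 0.0005, -0.0006, -0.1079]
151 [-0.0459, 0.0003, 0.0025, 0.0005, -0.0006, -0.1338]
158 [-0.0509, 0.0027, 0.0025, 0.0005, -0.0006, -0.1597]
165 [-0.0555, 0.0056, 0.0025, 0.0005, -0.0006, -0.1857]
172 [-0.0597, 0.009, 0.0025, 0.0006, -0.0006, -0.2116]
178 [-0.0629, 0.0122, 0.0025, 0.0006, -0.0005, -0.2338]
182 [-0.0648, 0.0146, 0.0025, 0.0006, -0.0005, -0.2486]
```

step_arm:
  targets: [-1,-0.017,-0.002,0,0,0,0,-1,-0.023,-0.003,0,0,0,-0.026,-1,-0.0295,-0.003,0,0,0,-0.056,-1,-0.035,-0.0025,0,0,0,-0.082,-1,-0.0405,-0.0015,0,0,0,-0.108]

```text
t: 4.15
eef_pos: [0.4902, 0.047, 0.0844]
tcp_rot: [[0.712, 0.702, 0.001], [0.702, -0.712, -0.0], [0.001, 0.001, -1.0]]
ft_force: [0.4, 0.5, 0.1]
grip_width: 0.0004
```

Run:
```python
from h import *
o=arm.observe();print(o['eef_pos'],o['ft_force'],np.round(o['joint_positions'],1))
T=wpose()
for p in(144,151,158,165,172,178,182):print(p,rel(T,*push(p)))
a=arm.capture('wrist');cv2.imwrite('pics/w3.png',cv2.resize(a[120:300,140:380,::-1],(800,600),interpolation=cv2.INTER_CUBIC))
```

```text
[0.49015057 0.04704257 0.08438303] [0.38328868 0.48563198 0.1343872 ] [  1.2  34.7 -14.5 117.9  17.1  29.2 -71.3]
144 [0.0006, 0.0014, 0.0017, 0.0003, -0.0003, 0.0014]
151 [-0.0049, 0.0013, 0.0017, 0.0003, -0.0003, -0.0245]
158 [-0.0104, 0.0018, 0.0017, 0.0003, -0.0002, -0.0505]
165 [-0.0157, 0.003, 0.0017, 0.0003, -0.0002, -0.0764]
172 [-0.0208, 0.0048, 0.0017, 0.0004, -0.0002, -0.1023]
178 [-0.025, 0.0068, 0.0017, 0.0004, -0.0002, -0.1245]
182 [-0.0276, 0.0083, 0.0017, 0.0004, -0.0002, -0.1394]
```

View pics/w3.png

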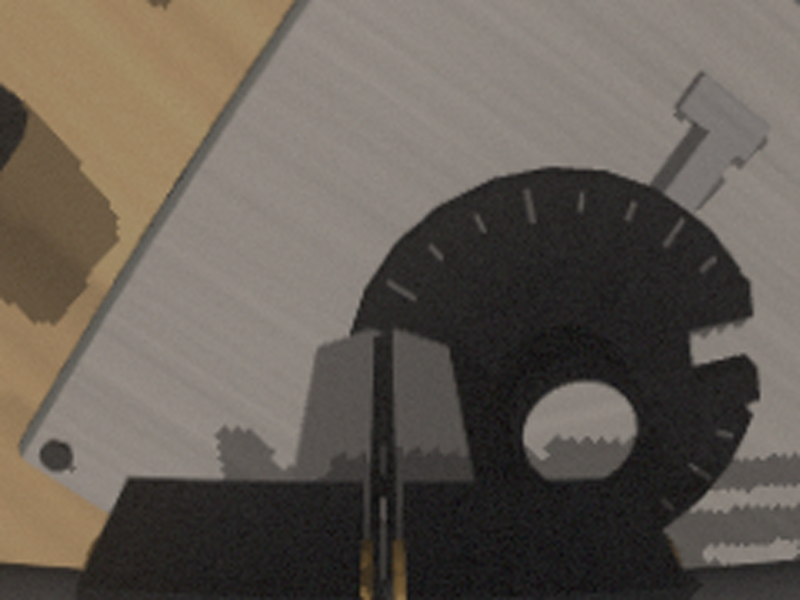

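The dial is turning with the push: the notch is at (722,343) and the pin at (690,180) in this crop. Continuing to 178°.

step_arm:
  targets: [-1,-0.005,0.001,0,0,0,-0.0245,-1,-0.0105,0.002,0,0,0,-0.0505,-1,-0.0157,0.003,0,0,0,-0.0765,-1,-0.021,0.005,0,0,0,-0.1025,-1,-0.025,0.007,0,0,0,-0.1245]

```text
t: 4.82
eef_pos: [0.4797, 0.029, 0.0841]
tcp_rot: [[0.392, 0.92, 0.001], [0.92, -0.392, -0.0], [-0.0, 0.001, -1.0]]
ft_force: [0.1, -0.1, -0.0]
grip_width: 0.0007
```

Run:
```python
from h import *
o=arm.observe();print(o['eef_pos'],o['ft_force'],np.round(o['joint_positions'],1))
T=wpose();np.save('T4.npy',T)
for p in(178,182,184,186,188,190):print(p,rel(T,*push(p)))
a=arm.capture('wrist');cv2.imwrite('pics/w4.png',cv2.resize(a[120:300,200:440,::-1],(800,600),interpolation=cv2.INTER_CUBIC))
```

```text
[0.47973952 0.02903205 0.08409252] [ 0.14494172 -0.07592643 -0.01460077] [  7.5  34.8 -20.8 119.6  24.3  29.6 -54.4]
178 [0.0001, -0.0001, 0.0014, 0.0002, 0.0, -0.0005]
182 [-0.0029, 0.0004, 0.0014, 0.0002, 0.0, -0.0153]
184 [-0.0043, 0.0007, 0.0014, 0.0002, 0.0, -0.0228]
186 [-0.0058, 0.001, 0.0014, 0.0002, 0.0, -0.0302]
188 [-0.0072, 0.0014, 0.0014, 0.0002, 0.0, -0.0376]
190 [-0.0087, 0.0019, 0.0014, 0.0002, 0.0, -0.045]
```

View pics/w4.png

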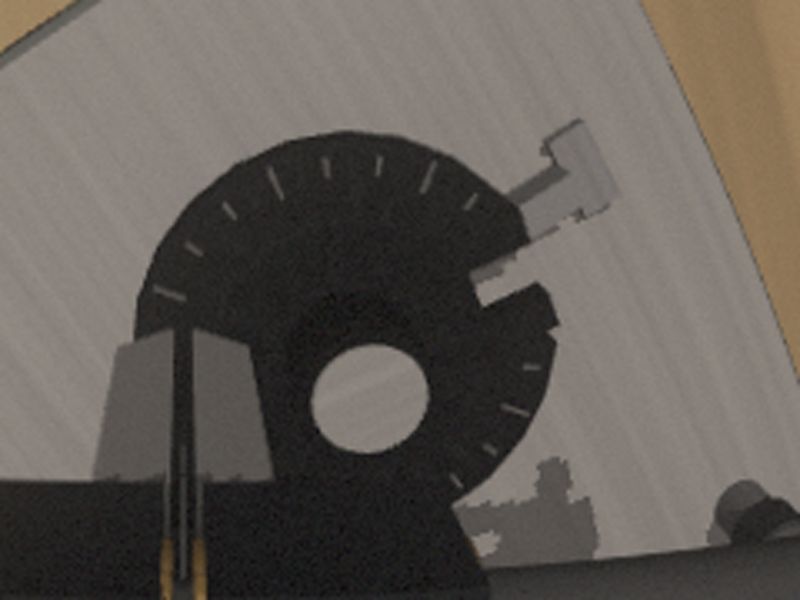

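Run:
```python
from h import *
T=np.load('T4.npy');h=np.r_[AX,0]
for n,uv,z in(("hub",(370,399),.0976),("in1",(470,272),.075),("in2",(482,307),.075),("out1",(528,240),.075),("out2",(543,285),.075),("pinUp",(523,207),.066),("pinLo",(532,238),.066),("headUp",(582,121),.066),("headLo",(615,195),.066),("skirtL",(135,320),.075),("skirtT",(355,131),.075)):
    p=atz(*wray(T,(uv[0]/800*240+200,uv[1]/600*180+120)),z);d=p-h
    print(n,np.round(p,4),round(np.hypot(*d[:2])*1e3,1),round(np.degrees(np.arctan2(d[1],d[0])),1))
```

```text
hub [0.5133 0.0148 0.0976] 0.9 -0.9
in1 [0.5425 0.0215 0.075 ] 30.8 12.5
in2 [0.5426 0.0131 0.075 ] 30.2 -3.2
out1 [0.5564 0.023  0.075 ] 44.8 10.5
out2 [0.5566 0.0122 0.075 ] 44.3 -3.3
pinUp [0.5597 0.0268 0.066 ] 48.8 14.2
pinLo [0.5596 0.0194 0.066 ] 47.4 5.6
headUp [0.5785 0.0395 0.066 ] 70.5 20.5
headLo [0.581  0.0209 0.066 ] 68.8 5.1
skirtL [0.4753 0.0393 0.075 ] 44.4 146.5
skirtT [0.5303 0.0581 0.075 ] 46.9 67.5
```

step_arm:
  targets: [-1,-0.0022,0.0003,0,0,0,-0.0115,-1,-0.0036,0.0005,0,0,0,-0.019,-1,-0.0045,0.0007,0,0,0,-0.0235,-1,-0.0045,0.0007,0,0,0,-0.0235]

```text
t: 5.38
eef_pos: [0.4793, 0.0258, 0.0834]
tcp_rot: [[0.325, 0.946, 0.0], [0.946, -0.325, -0.0], [-0.0, 0.0, -1.0]]
ft_force: [0.1, 0.5, -0.2]
grip_width: 0.0002
```

Run:
```python
from h import *
o=arm.observe();print(o['eef_pos'],o['ft_force'])
T=wpose();np.save('T5.npy',T)
for p in(184,186,188,190):print(p,rel(T,*push(p)))
a=arm.capture('wrist');np.save('w5.npy',a);cv2.imwrite('pics/w5.png',cv2.resize(a[130:250,270:430,::-1],(800,600),interpolation=cv2.INTER_CUBIC))
```

```text
[0.47934531 0.02582808 0.08340816] [ 0.07306803  0.52604252 -0.21419455]
184 [-0.0004, -0.0005, 0.0005, 0.0, 0.0, 0.0003]
186 [-0.0019, -0.0002, 0.0005, 0.0, 0.0, -0.0071]
188 [-0.0034, 0.0001, 0.0005, 0.0, 0.0, -0.0145]
190 [-0.0048, 0.0004, 0.0005, 0.0, 0.0, -0.0219]
```

View pics/w5.png

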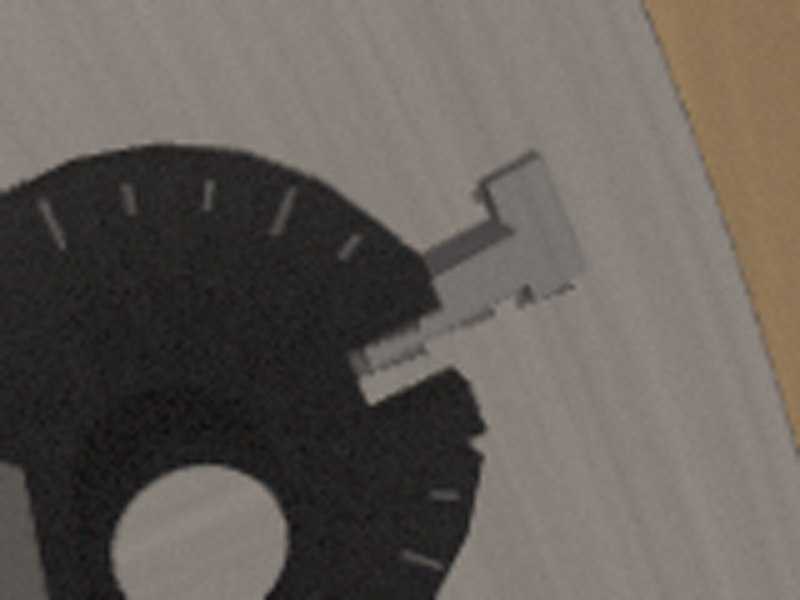

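Run:
```python
from h import *
T=np.load('T5.npy');h=np.r_[.5128,.0148,0]
for n,uv,z in(("hub",(200,552),.0976),("in1",(350,355),.075),("in2",(370,405),.075),("out1",(440,308),.075),("out2",(457,370),.075),("pinUp",(437,272),.066),("pinUp2",(513,231),.066),("pinLo",(450,325),.066),("pinLo2",(495,309),.066),("notchSideLo",(365,372),.066)):
    p=atz(*wray(T,(uv[0]/5+270,uv[1]/5+130)),z);d=p-h
    a=np.radians(10.5);print(n,np.round(p,4),round(np.hypot(*d[:2])*1e3,1),round(np.degrees(np.arctan2(d[1],d[0])),1),'perp',round(1e3*(-np.sin(a)*d[0]+np.cos(a)*d[1]),1))
```

```text
hub [0.5131 0.0141 0.0976] 0.8 -69.6 perp -0.8
in1 [0.5417 0.0237 0.075 ] 30.3 17.1 perp 3.5
in2 [0.5428 0.0157 0.075 ] 30.0 1.7 perp -4.6
out1 [0.5558 0.0259 0.075 ] 44.4 14.5 perp 3.1
out2 [0.5562 0.0163 0.075 ] 43.4 2.0 perp -6.4
pinUp [0.559  0.0278 0.066 ] 48.0 15.7 perp 4.4
pinUp2 [0.5718 0.0299 0.066 ] 60.9 14.4 perp 4.1
pinLo [0.5591 0.0195 0.066 ] 46.5 5.8 perp -3.8
pinLo2 [0.5664 0.0195 0.066 ] 53.8 5.0 perp -5.2
notchSideLo [0.545  0.0169 0.066 ] 32.3 3.7 perp -3.8
```

step_arm:
  targets: [-1,-0.0015,0.0003,0,0,0,-0.0075,-1,-0.003,0.0006,0,0,0,-0.015,-1,-0.003,0.0006,0,0,0,-0.015,-1,-0.003,0.0006,0,0,0,-0.015]

```text
t: 5.92
eef_pos: [0.479, 0.0233, 0.0834]
tcp_rot: [[0.28, 0.96, -0.0], [0.96, -0.28, -0.0], [-0.0, -0.0, -1.0]]
ft_force: [-0.9, 0.2, -0.3]
grip_width: 0.0004
```

Run:
```python
from h import *
o=arm.observe();print(o['eef_pos'],o['ft_force'])
T=wpose();np.save('T6.npy',T)
a=arm.capture('wrist');np.save('w6.npy',a)
h=np.r_[.5130,.0146]
b=cv2.resize(a[130:250,270:430,::-1],(800,600),interpolation=cv2.INTER_CUBIC)
t=np.radians(10.5);e=np.array([np.cos(t),np.sin(t)]);n=np.array([-e[1],e[0]])
for pr,s,z,c in((44,6,.075,(0,0,255)),(44,-6,.067,(0,0,255)),(32,6,.075,(0,0,255)),(32,-6,.067,(0,0,255)),(50,4,.066,(0,255,0)),(50,-4,.066,(0,255,0)),(60,4,.066,(0,255,0)),(60,-4,.066,(0,255,0)),(0,0,.0976,(255,0,0))):
    p=np.r_[h+pr*e/1e3+s*n/1e3,z];q=((wproj(T,p)-[270,130]+.5)*5-.5).astype(int);cv2.circle(b,tuple(map(int,q)),4,c,-1)
cv2.imwrite('pics/w6.png',b)
```

```text
[0.47898235 0.02330947 0.08337441] [-0.88136817  0.23951619 -0.25643002]
```

View pics/w6.png

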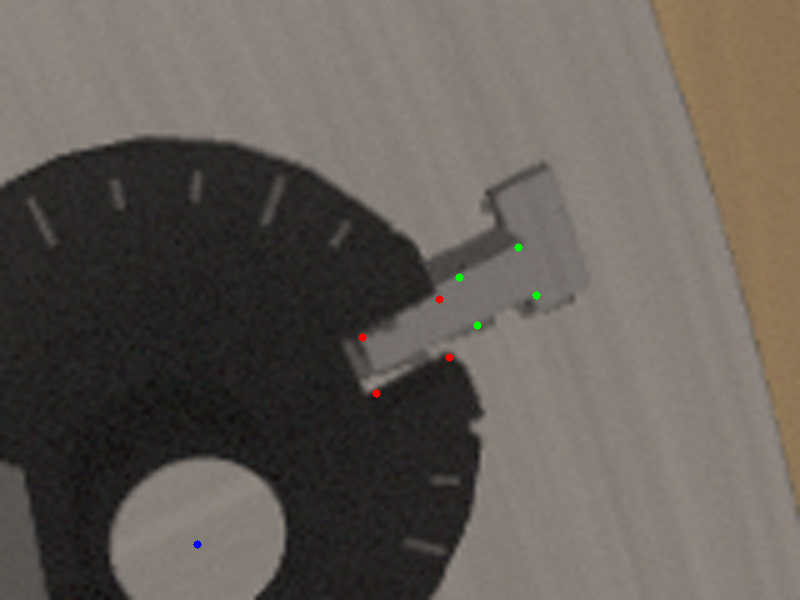

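Notch and pin line up with the predicted marks to about 0.5 mm. Next I'll back the fingertip off, lift it and go above the hub.

step_arm:
  targets: [-1,0.0125,0,0,0,0,0,-1,0.0125,0,-0.04,0,0,0,-1,0.0125,0,-0.04,0,0,0,-1,0.0015,0.0438,-0.04,0,0,0,-1,0.0015,0.0438,-0.025,0,0,0]

```text
t: 6.6
eef_pos: [0.5157, 0.0137, 0.1032]
tcp_rot: [[0.282, 0.959, 0.003], [0.959, -0.282, -0.0], [0.001, 0.003, -1.0]]
ft_force: [0.9, 0.0, 0.1]
grip_width: 0.0003
```

step_arm:
  targets: [-1,0,0,0,0,0,0,-1,0,0,0,0,0,0]

```text
t: 6.85
eef_pos: [0.5119, 0.0155, 0.103]
tcp_rot: [[0.278, 0.961, -0.002], [0.961, -0.278, 0.0], [-0.0, -0.002, -1.0]]
ft_force: [0.5, 0.5, -0.8]
grip_width: 0.0003
```

step_arm:
  targets: [-1,0,0,0.004,0,0,0,-1,0,0,0.006,0,0,0,-1,0,0,0.007,0,0,0,-1,0,0,0.008,0,0,0,-1,0,0,0.009,0,0,0]

```text
t: 7.48
eef_pos: [0.5131, 0.0148, 0.0965]
tcp_rot: [[0.28, 0.96, 0.0], [0.96, -0.28, -0.0], [-0.0, 0.0, -1.0]]
ft_force: [-1.3, -0.0, 3.6]
grip_width: 0.0004
```

step_arm:
  targets: [-1,0,0,0.001,0,0,0,-1,0,0,0.002,0,0,0,-1,0,0,0.003,0,0,0,-1,0,0,0.003,0,0,0]

```text
t: 7.98
eef_pos: [0.513, 0.0148, 0.0937]
tcp_rot: [[0.279, 0.96, 0.0], [0.96, -0.279, 0.0], [0.0, 0.0, -1.0]]
ft_force: [-0.4, 0.1, 3.7]
grip_width: 0.0004
```

step_arm:
  targets: [-1,0,0,0.001,0,0,0,-1,0,0,0.002,0,0,0,-1,0,0,0.003,0,0,0,-1,0,0,0.004,0,0,0,-1,0,0,0.004,0,0,0]

```text
t: 8.6
eef_pos: [0.513, 0.0148, 0.0905]
tcp_rot: [[0.279, 0.96, -0.0], [0.96, -0.279, 0.0], [0.0, -0.0, -1.0]]
ft_force: [-1.2, 0.4, 1.9]
grip_width: 0.0003
```

step_arm:
  targets: [-1,0,0,0.001,0,0,0,-1,0,0,0.002,0,0,0,-1,0,0,0.002,0,0,0]

```text
t: 8.98
eef_pos: [0.5131, 0.0148, 0.0901]
tcp_rot: [[0.279, 0.96, 0.001], [0.96, -0.279, -0.001], [-0.0, 0.001, -1.0]]
ft_force: [-3.6, 0.4, 15.9]
grip_width: 0.0005
```

The force jumped to 16 N at z = 0.090, which is the stop. Lifting straight off and away.

step_arm:
  targets: [-1,0,0,-0.02,0,0,0,-1,0,0,-0.08,0,0,0,-1,0,0,-0.15,0,0,0,-1,-0.06,0,-0.2,0,0,0,-1,-0.06,0,-0.2,0,0,0]

```text
t: 9.6
eef_pos: [0.5008, -0.0353, 0.2518]
tcp_rot: [[0.286, 0.958, 0.005], [0.958, -0.286, -0.003], [-0.001, 0.006, -1.0]]
ft_force: [0.8, -0.3, 0.4]
grip_width: 0.0006
```

step_arm:
  targets: [-1,0,0,0,0,0,0,-1,0,0,0,0,0,0]

```text
t: 9.85
eef_pos: [0.499, -0.0301, 0.248]
tcp_rot: [[0.278, 0.961, -0.002], [0.961, -0.278, 0.001], [0.0, -0.002, -1.0]]
ft_force: [0.2, -0.1, -1.0]
grip_width: 0.0005
```

Run:
```python
from h import *
o=arm.observe();print(o['eef_pos'],o['ft_force'])
T=wpose();a=arm.capture('wrist')
h=np.r_[.5130,.0146];c=wproj(T,np.r_[h,.075]).astype(int);x0,y0=c[0]-80,c[1]-60
b=cv2.resize(a[y0:y0+120,x0:x0+160,::-1],(800,600),interpolation=cv2.INTER_CUBIC);print(c)
t=np.radians(10.5);e=np.array([np.cos(t),np.sin(t)]);n=np.array([-e[1],e[0]])
for pr,s,z,col in((0,0,.0906,(255,0,0)),(0,0,.0976,(0,0,255)),(-35,0,.085,(255,0,0)),(-35,0,.092,(0,0,255))):
    q=((wproj(T,np.r_[h+pr*e/1e3+s*n/1e3,z])-[x0,y0]+.5)*5-.5).astype(int);cv2.circle(b,tuple(map(int,q)),3,col,-1)
cv2.imwrite('pics/w7.png',b)
s=arm.capture('side');cv2.imwrite('pics/s2.png',cv2.resize(s[:,:,::-1],(800,600),interpolation=cv2.INTER_CUBIC))
```

```text
[ 0.49903947 -0.03008485  0.24802898] [ 0.16754559 -0.12601782 -0.97486621]
[254 136]
```

View pics/w7.png

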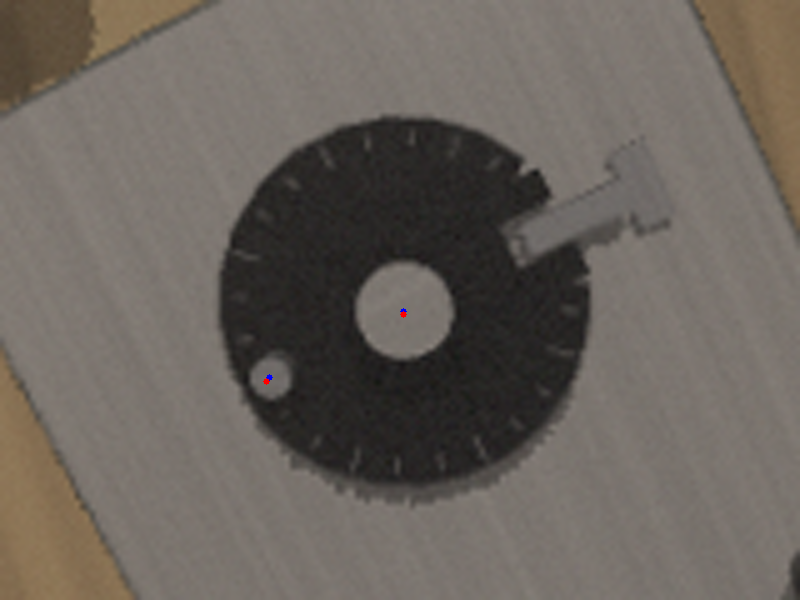

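View pics/s2.png

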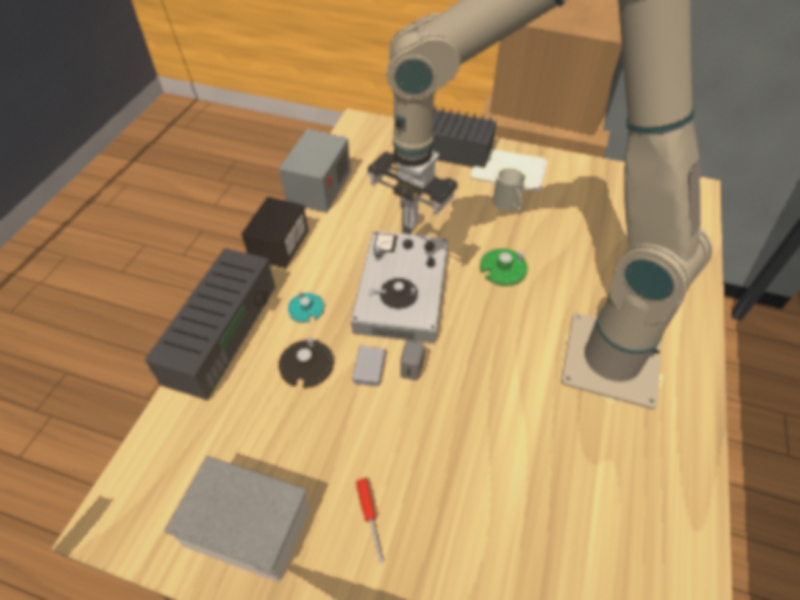

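The pin at (570,225) sits in the notch. The dial's shadow is much narrower than before, so it is lower. In the side view the visible bystanders are where they started; the torch is hidden behind the gripper. The arm is clear, so I'm handing in.

```bash
python3 -c "
from bench import arm
print(arm.hand_in())"
```

```text
the job is handed in; nothing more can be done
None
```

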